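# Load the bench mixer's post and hold its jog button at half travel

## Robot

A 7-joint arm with a two-finger parallel gripper is mounted at the origin on the work surface. World frame = base frame: x ahead of the robot, y to its left, z up, the work surface at z = 0. Lengths are in m, angles in rad, forces in N, time in s.
With the tool pointing down it reaches from about 0.4 to 0.925 m from the base axis. Payload 4.1 kg.
Tool frame: the origin (TCP) lies between the finger pads; the fingertips stand 22 mm ahead of it and the grasp point (between the pads) lies 3 mm ahead of it; z points along the fingers, y is the line along which they close (so a half turn about z gives the same grasp; the last joint's range is limited). The gripper opens to 85 mm and grips with 20 to 120 N. Pads are 22 mm wide; open, the fingers measure 114 mm over their backs; the gripper's body (76 mm by 85 mm) begins 54 mm behind the grasp point. The pads swing forward as they close: fully open they stand 13 mm farther back than shut.
Start: joints at [-1.399, 0.398, 0.045, 1.537, -0.019, 1.207, -0.051], TCP at [0.174, 0.626, 0.253] pointing down, gripper open.
Joint ranges: [-2.82, 2.82], [-0.49, 2.23], [-1.37, 1.46], [0, 2.46], [-1.36, 4.5], [0.23, 2], [-2.94, 2.94]. Speed limits (rad/s): [2.57, 2.57, 3.14, 3.14, 3.14, 3.14, 3.14].

## Interface

Orientations are given as a unit quaternion [x, y, z, w].
In Python, from station import read_state, viewer, r, models gives the robot as it stands.
- The arm moves only by the tool step_arm, never from a script. Its argument "motion" is a list of rows, each a list of 7 numbers: the turn, a rotation vector about the tool's x, y, z in units of 5 degrees (1.0 is 5 degrees), then the shift along the tool's x, y, z in units of 25 mm (1.0 is 25 mm), then the opening in per cent of the stroke, from 0 (shut) to 100 (fully open). In form: [[wx, wy, wz, tx, ty, tz, jaw], ...]. A call has 1 to 5 rows; each row is the pose to reach, as a shift and turn from the pose commanded when the call began, along the tool's axes at that moment; what a row does not reach only later rows make up. A row lasts 1/10 s, in which the tool goes at most 50 mm and 8.59 degrees, less where a joint would pass 70% of its speed; a pose out of reach is approached as far as the arm can. A call with a gripper value outside its range is refused whole. The fingers move at their own pace and stop on an object; the grip force is fixed at half the most. Time passes only in rows, so rows that repeat a pose let the fingers close. It gives the time, the measured TCP pose, the force, the opening and the grip force at its end, in the units of the state.
- read_state(): the state, without advancing time (a new reading comes with each control period).
- viewer.snapshot(name): name is "scene" or "top"; returns (picture, depth): 480x640x3 uint8, blue, green, red; 480x640 float32, m along the optical axis (not along the pixel's ray), 0 where there is no reading.
- viewer.camera_params(name): a dict with "K" (3x3 intrinsics, pixels), "rvec" (rotation vector, rad) and "tvec" (3), from world to camera coordinates, as OpenCV has them. Camera axes: x right, y down, z forward; pixel columns grow to the right and rows downward; lengths in m; the calibration is good to about 2 mm. A picture is of the moment at which its call begins. camera_params takes no time and is no camera call.
- r.finish_job(): hands the job in; it is judged then, once.
Trained networks look in the newest picture that a camera, given by its name, has taken for a name from the list of things; names that differ only in an ending like _2 or _b are one class to them, and where a whole thing is asked for, a point or a joint stands for the part that bears it (a point fixed in the world has none). Each returns a list of dicts, best first, with "confidence" (0 to 1); they miss things now and then, are a little off and sometimes report something else, mostly with a low value. They report only what shows in the picture. A call takes as long as a camera call. They do not tell look-alikes from the thing itself.
- models.look_for(camera, name): "centre" ([column, row] in pixels, amid what is visible of it).
- models.trace(camera, name): "mask" (480x640 bool, what is visible of it) and "centre" ([column, row] in pixels, amid what is visible of it).
The state is a dict: "time_s": time; "joints": joint angles; "qvel": joint speeds; "effort": joint torques, N m; "ee_pos": TCP position; "orientation": TCP orientation; "ft_force": force on the tool from outside, world axes, zero at the start; "wrist_torque": the same for the moment, N m; "gripper_width": finger opening in m; "finger_force": force on a finger pad.
Only numpy, scipy, OpenCV 4.12 (cv2) and the standard library are available. Lean on these libraries where they do the work, as an engineer would, in place of code of your own. Each camera call takes 0.05 s, during which the arm holds its last target. There are 200 camera calls.

## Task

Set up the grey bench mixer: lower the steel collar down its locating post until it sits flat on the round platen and let go of it, then lower the orange spacer down the same post until it sits flat on the collar and let go. Then press the black spring-loaded palm button on the yellow jog box half way down (about 12 mm, its top level with the green band on the gauge beside it), never as far as the red band, and keep it pressed there with the fingers: the program finishes while still holding the button down. Do not drop the rings down the post, and leave the beaker, bottle and jar where they stand.

Things in the scene. Friction and masses are not known exactly. Their poses are not given: they have to be found in the camera images.
- mixer: Bench mixer, fixed to the bench: a grey housing 150 x 150 mm, its top 60 mm above the bench, with an aluminium platen (100 mm across, 8 mm high) on top and an upright steel locating post in the middle of the platen. Black fascia on its front (its own -x). Origin: centre of its underside; z up.
- seat (a point): Point on the post's axis at the platen's upper surface, 68 mm above the bench; z up along the post. The post is 22 mm in diameter, its tip is 50 mm above this point and the last 6 mm are tapered to 12 mm.
- collar: Steel collar, a flat ring: outside 50 mm, hole 26 mm (2 mm play all round on the post), 16 mm high, about 0.12 to 0.24 kg. It lies flat on the blue mat at the start. Origin: centre of the hole at the underside; z is its axis.
- collar_mid (a point): Middle of the steel collar: on the axis of its hole, 8 mm above its underside (half its height). When home it lies 8 mm above point seat.
- spacer: Orange plastic spacer, a flat ring: outside 46 mm, hole 26 mm, 14 mm high, about 0.03 to 0.06 kg. It lies flat on the blue mat at the start, about 0.1 to 0.15 m from the collar, either end of the mat. Origin: centre of the hole at the underside; z is its axis.
- spacer_mid (a point): Middle of the orange spacer: on the axis of its hole, 7 mm above its underside (half its height). When home on the collar it lies 23 mm above point seat.
- mat: Blue parts mat, fixed, 210 mm (its x) x 110 mm (its y) x 4 mm thick, to the left or the right of the mixer. The rings lie on it, so their undersides start 4 mm above the bench. Origin: centre of its underside.
- jog_box: Yellow jog box, fixed to the bench on the other side of the mixer from the mat: 110 x 110 mm, 50 mm high, with the black palm button in the middle of its top. A white gauge blade (12 x 6 mm) stands 42 mm from the button's axis on the box's +y side, its top 98 mm above the bench; on it a green band from 74 to 82 mm above the bench and a red band from 64 to 70 mm (the button's top reaches it at 20 mm of travel). Origin: centre of its underside; z up.
- jog (a joint): Travel of the palm button in m: 0 released, growing as it is pressed straight down, 0.024 at the bottom. Sprung: it starts moving at about 2.5 to 3 N, needs about 6 to 7 N at 0.012 and 11 N at the bottom, and springs back when let go. Green band: 0.008 to 0.016.
- jog_top (a point): Centre of the palm button's flat round top, 56 mm across; 90 mm above the bench when released, about 78 mm at half travel. It moves with the button.
- beaker: Bystander: empty glass beaker, 72 mm across, 95 mm high, loose, beyond the mixer. Origin: centre of its underside.
- bottle: Bystander: clear bottle with red cap, 68 mm across, 150 mm high, loose, beyond the mixer. Origin: centre of its underside.
- jar: Bystander: blue jar with white lid, 66 mm across, 80 mm high, loose, beyond the mixer. Origin: centre of its underside.
Mind the look-alikes: they are no part of the job. Of the things like the spacer, leave any that is purple; of the rest the larger one is meant. What is shaped like the jog_box but blue is not meant.

How it is judged:
On the way, in this order (a step that is already met when the one before it is completed fails the run):
1. the steel collar sits flat on the platen, round the post, let go (horizontal distance between collar_mid and seat below 0.005 m and z of collar_mid in the frame of seat between 0.005 and 0.011 m and angle between the z axis of collar_mid and the z axis of seat, either way round below 0.08 rad and contact force between the fingers and collar below 0.3 N and linear speed of collar below 0.03 m/s), for 0.2 s.
2. the orange spacer sits flat on the collar, round the post, let go (horizontal distance between each of collar_mid, spacer_mid and seat below 0.005 m and z of collar_mid in the frame of seat between 0.005 and 0.011 m and angle between the z axis of each of collar_mid, spacer_mid and the z axis of seat, either way round below 0.08 rad and z of spacer_mid in the frame of seat between 0.02 and 0.026 m and contact force between the fingers and spacer below 0.3 N and linear speed of spacer below 0.03 m/s), for 0.2 s.
3. the palm button is held at the green band by the fingers (horizontal distance between each of collar_mid, spacer_mid and seat below 0.005 m and z of collar_mid in the frame of seat between 0.005 and 0.011 m and angle between the z axis of each of collar_mid, spacer_mid and the z axis of seat, either way round below 0.08 rad and z of spacer_mid in the frame of seat between 0.02 and 0.026 m and value of joint jog between 0.008 and 0.016 m and contact force between the fingers and jog_box above 1.5 N), for 0.5 s.
At the end, for the whole second after the job is handed in: The fingers still press the palm button (over 1.5 N) and hold it still at 8 to 16 mm of its 24 mm travel; the collar's middle is 8 mm and the spacer's 23 mm above the seat (within 3 mm each), within 5 mm of the post's axis, flat within 0.08 rad, at rest (all of step 3 and velocity of joint jog between -0.01 and 0.01 m/s and linear speed of each of collar, spacer below 0.02 m/s); the arm keeps its last pose, push and grip.
It fails at once if the palm button is pushed down into the red band (beyond 22 mm of travel) (value of joint jog above 0.022 m).
It fails at once if the collar is dropped down the post (faster than 0.5 m/s on it) instead of lowered (horizontal distance between collar_mid and seat below 0.012 m and z of collar_mid in the frame of seat below 0.055 m and linear speed of collar above 0.5 m/s).
It fails at once if the spacer is dropped down the post (faster than 0.5 m/s on it) instead of lowered (horizontal distance between spacer_mid and seat below 0.012 m and z of spacer_mid in the frame of seat below 0.055 m and linear speed of spacer above 0.5 m/s).
It fails at once if the beaker, bottle or jar is shifted by more than 30 mm or tipped (distance of any of beaker, bottle, jar from where it was at the start of the episode above 0.03 m or angle between any of beaker, bottle, jar's own z axis and vertical above 0.35 rad).
It also fails if it takes over 67 s, if anything falls off the work surface, if the arm or the gripper's body presses on something with over 40 N, if the wrist force passes 120 N, or if a joint passes its speed limit or range.

## Working session

There is one attempt and no reset: what is moved stays moved. The work goes in short steps, Python scripts to look and compute and a tool call to move; the robot and the scene stay as the last step left them, time stands still between calls to the robot, and variables do not carry over. Pictures are saved under pics/ and viewed, at most 10 in all, crops included, and the job is handed in when it is done.

Besides the shell and the picture viewer there is one more tool, called after ">>>" by a JSON object that holds its "method" and its "body", one argument or row to a line. step_arm: Moves the arm, as the interface text tells. Its arguments: {"type":"object","properties":{"motion":{"type":"array"}},"required":["motion"]}

```bash
mkdir -p pics; cat > h.py <<'E'
import numpy as np, cv2
from station import read_state, viewer, r, models
def cam(n):
    p=viewer.camera_params(n);R=cv2.Rodrigues(np.array(p["rvec"],float))[0]
    return np.array(p["K"]),R,np.array(p["tvec"],float).ravel()
def world(n,uv,d):
    K,R,t=cam(n);uv=np.atleast_2d(uv);d=np.atleast_1d(d)
    c=np.c_[(uv[:,0]-K[0,2])/K[0,0]*d,(uv[:,1]-K[1,2])/K[1,1]*d,d]
    return (c-t)@R
def proj(n,p):
    K,R,t=cam(n);c=np.atleast_2d(p)@R.T+t;q=c@K.T;return q[:,:2]/q[:,2:]
def cloud(n,dep):
    v,u=np.mgrid[:480,:640];return world(n,np.c_[u.ravel(),v.ravel()],dep.ravel()).reshape(480,640,3)
E
cat > a.py <<'E'
from h import *
s=read_state();print(s)
for n in("top","scene"):
    im,d=viewer.snapshot(n);cv2.imwrite(f"pics/{n}0.png",im)
    P=cloud(n,d);np.save(n+"P.npy",P)
    for o in("collar","spacer","jog_box","mixer"):
        for x in models.trace(n,o):
            m=x["mask"]&(d>0);print(n,o,round(x["confidence"],2),np.round(x["centre"]),np.round(np.median(P[m],0),3),np.round(np.percentile(P[m],[2,98],axis=0),3).tolist())
    print(np.round(-cam(n)[1].T@cam(n)[2],2))
E
python3 a.py
```

```text
{'time_s': 0.0, 'joints': array([-1.3989853 ,  0.39919041,  0.04504127,  1.53784216, -0.01870948,
        1.20691215, -0.05074806]), 'qvel': array([-1.27628494e-03, -1.31712726e-03, -1.04112229e-03, -1.05496139e-03,
        1.11680101e-03, -2.68806828e-04, -6.97139241e-05]), 'effort': array([ 2.38602825e-04, -4.75119781e+01,  1.36504255e+00, -2.54224455e+01,
        1.16225818e-02,  9.43739869e-03, -1.05947475e-06]), 'ee_pos': array([0.1737058 , 0.62576003, 0.25228144]), 'orientation': array([ 1.34965073e-01,  9.90849886e-01, -9.62878324e-04, -6.66888773e-05]), 'ft_force': array([ 0.33566441,  0.11017042, -0.09648354]), 'wrist_torque': array([-0.08367473, -0.02773537, -0.00520854]), 'finger_force': 0.0, 'gripper_width': 0.08594292002698335}
top collar 0.74 [206. 229.] [0.602 0.273 0.018] [[0.579, 0.249, 0.001], [0.624, 0.298, 0.023]]
top spacer 0.87 [139. 278.] [0.508 0.41  0.012] [[0.487, 0.389, -0.002], [0.529, 0.431, 0.017]]
top spacer 0.83 [198. 297.] [0.469 0.291 0.016] [[0.447, 0.269, 0.001], [0.489, 0.312, 0.021]]
top spacer 0.63 [200. 349.] [0.371 0.298 0.008] [[0.356, 0.284,
[... 448 characters left out ...]
]
scene collar 0.3 [404. 315.] [0.538 0.276 0.004] [[0.431, 0.218, 0.001], [0.634, 0.331, 0.008]]
scene spacer 0.93 [478. 353.] [0.513 0.412 0.013] [[0.489, 0.39, 0.003], [0.531, 0.432, 0.016]]
scene spacer 0.7 [434. 296.] [0.47  0.292 0.016] [[0.445, 0.27, 0.002], [0.49, 0.313, 0.02]]
scene spacer 0.69 [464. 270.] [0.373 0.303 0.009] [[0.358, 0.288, -0.0], [0.388, 0.318, 0.012]]
scene jog_box 0.97 [318. 179.] [ 0.405 -0.089  0.048] [[0.343, -0.168, 0.005], [0.451, -0.048, 0.091]]
scene jog_box 0.74 [243. 158.] [ 0.495 -0.259  0.048] [[0.433, -0.332, 0.003], [0.537, -0.228, 0.091]]
scene mixer 0.78 [285. 238.] [0.596 0.014 0.059] [[0.51, -0.079, 0.015], [0.658, 0.07, 0.103]]
[1.01 0.52 0.75]
```

View pics/top0.png

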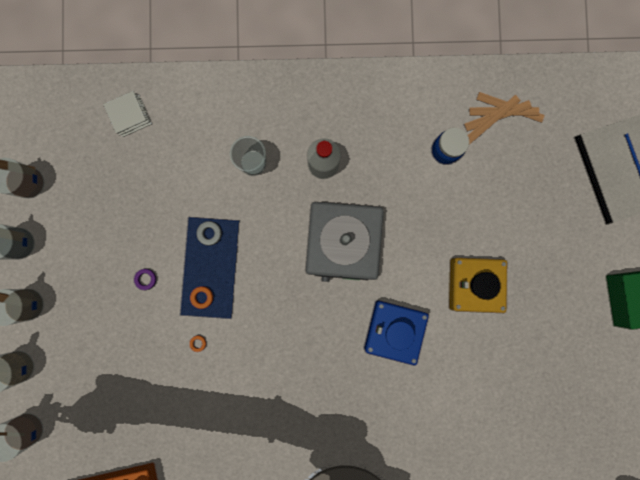

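View pics/scene0.png

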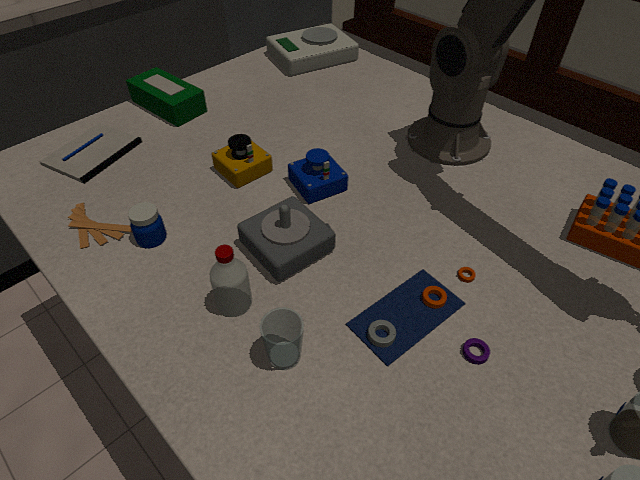

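Ring candidates in the top view: the collar at (208,233), the orange ring on the mat at (201,297), a smaller orange ring at (198,343) and a purple one at (145,279). The boxes are yellow at (480,285) and blue at (397,332). I choose the ring at (201,297) and the yellow box. Next I measure them and check one crop.

```bash
cat > b.py <<'E'
from h import *
from scipy.optimize import least_squares
def fit(P,c,zr,rad,rin):
    m=(np.hypot(P[...,0]-c[0],P[...,1]-c[1])<rad+.012)&(P[...,2]>zr[0])&(P[...,2]<zr[1])
    q=P[m]
    # annulus centre: extremes-based fit with known radii
    def f(x):
        rr=np.hypot(q[:,0]-x[0],q[:,1]-x[1]);return np.maximum(rr-rad,0)+np.maximum(rin-rr,0)
    o=least_squares(f,np.mean(q,0)[:2]).x
    (cx,cy),R=cv2.minEnclosingCircle(q[:,:2].astype(np.float32))
    return len(q),np.round(o,4),np.round([cx,cy,R],4),np.round(q.mean(0),4)
for n in("top","scene"):
    P=np.load(n+"P.npy")
    for nm,c,zr,ra,ri in(("collar",(.602,.273),(.014,.026),.025,.013),("spacer",(.469,.291),(.012,.024),.023,.013),("small",(.372,.3),(.006,.02),.016,.008),("post",(.577,-.01),(.082,.13),.011,0),("platen",(.577,-.01),(.0645,.073),.05,0),("button",(.48,-.28),(.084,.095),.028,0)):
        print(n,nm,*fit(P,c,zr,ra,ri))
im=cv2.imread("pics/top0.png");cv2.imwrite("pics/crop.png",cv2.resize(im[200:360,120:260],None,fx=4,fy=3.7,interpolation=cv2.INTER_CUBIC))
E
python3 b.py
```

```text
top collar 315 [0.6018 0.273 ] [0.6018 0.2735 0.0254] [0.6016 0.273  0.0187]
top spacer 250 [0.4674 0.2906] [0.4671 0.2906 0.0231] [0.4677 0.2903 0.0163]
top small 132 [0.3714 0.301 ] [0.3708 0.3009 0.0173] [0.3718 0.3012 0.0092]
top post 107 [ 0.5776 -0.0099] [ 0.5777 -0.01    0.0108] [ 0.577  -0.0096  0.1126]
top platen 1537 [ 0.5764 -0.0092] [ 0.5776 -0.0073  0.0565] [ 0.5779 -0.0101  0.0672]
top button 647 [ 0.4803 -0.2799] [ 0.4794 -0.2766  0.0367] [ 0.4802 -0.2838  0.0884]
scene collar 433 [0.6029 0.274 ] [0.6033 0.274  0.0255] [0.6041 0.2751 0.0192]
scene spacer 289 [0.4688 0.2915] [0.4689 0.2929 0.0242] [0.4698 0.2923 0.0169]
scene small 145 [0.3722 0.302 ] [0.3716 0.3027 0.018 ] [0.3729 0.3023 0.0096]
scene post 187 [ 0.5796 -0.0075] [ 0.5796 -0.0075  0.0117] [ 0.582  -0.0049  0.1029]
scene platen 1170 [ 0.5783 -0.0094] [ 0.5778 -0.0097  0.0511] [ 0.5827 -0.0046  0.0674]
scene button 280 [ 0.4812 -0.2774] [ 0.4838 -0.276   0.036 ] [ 0.4823 -0.2809  0.0888]
```

```bash
python3 -c "
from h import *
s=read_state()
from scipy.spatial.transform import Rotation as R
print(R.from_quat(s['orientation']).as_matrix().round(3))"
```

```text
[[-0.964  0.267  0.   ]
 [ 0.267  0.964  0.   ]
 [ 0.     0.    -1.   ]]
```

View pics/crop.png

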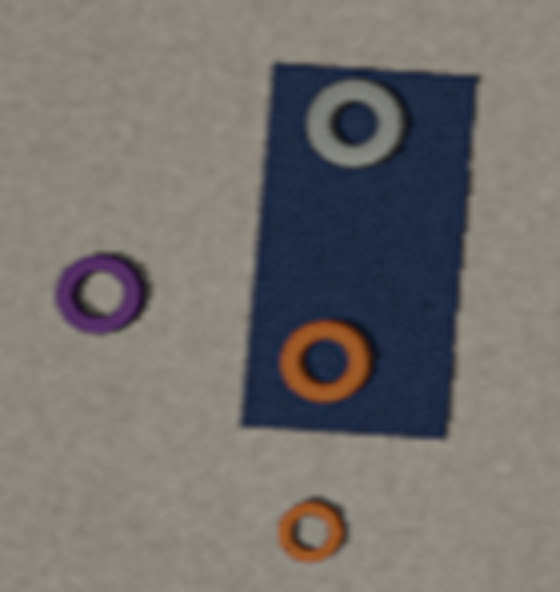

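The crop shows the collar at (355,123) and the larger orange ring, on the mat, at (326,361). The small one at (312,530) and the purple one at (103,292) are decoys. Moving out towards the collar and squaring the tool with the world axes.

>>> {"method": "step_arm", "body": {
  "motion": [
    [0,0,-3.1,-20.3,-9.0,4.0,100],
    [0,0,-3.1,-20.3,-9.0,4.0,100],
    [0,0,-3.1,-20.3,-9.0,4.0,100],
    [0,0,-3.1,-20.3,-9.0,4.0,100],
    [0,0,-3.1,-20.3,-9.0,4.0,100]
  ]
}}

```text
time_s: 1.0
ee_pos: [0.3653, 0.4688, 0.209]
orientation: [0.0, 1.0, 0.0, 0.0]
ft_force: [1.4, 0.3, 0.1]
gripper_width: 0.0852
finger_force: 0.0
```

>>> {"method": "step_arm", "body": {
  "motion": [
    [0,0,0,-9.2,-7.6,4.0,100],
    [0,0,0,-9.2,-7.6,4.0,100],
    [0,0,0,-9.2,-7.6,4.0,100],
    [0,0,0,-9.2,-7.6,4.0,100],
    [0,0,0,-9.2,-7.6,4.0,100]
  ]
}}

```text
time_s: 1.5
ee_pos: [0.548, 0.318, 0.1292]
orientation: [-0.0, 1.0, 0.0, 0.0]
ft_force: [-0.1, 0.7, 1.0]
gripper_width: 0.0855
finger_force: 0.0
```

>>> {"method": "step_arm", "body": {
  "motion": [
    [0,0,0,0,0,0,100],
    [0,0,0,0,0,0,100],
    [0,0,0,0,0,0,100]
  ]
}}

```text
time_s: 1.8
ee_pos: [0.5459, 0.3206, 0.1297]
orientation: [-0.001, 1.0, 0.001, -0.0]
ft_force: [0.3, 1.2, -0.7]
gripper_width: 0.0854
finger_force: 0.0
```

>>> {"method": "step_arm", "body": {
  "motion": [
    [0,0,0,-2.25,-1.9,2.4,100],
    [0,0,0,-2.25,-1.9,2.4,100],
    [0,0,0,-2.25,-1.9,2.4,100],
    [0,0,0,-2.25,-1.9,2.4,100]
  ]
}}

```text
time_s: 2.2
ee_pos: [0.6021, 0.2725, 0.0691]
orientation: [-0.0, 1.0, 0.0, -0.001]
ft_force: [-0.8, 0.8, 0.6]
gripper_width: 0.0855
finger_force: 0.0
```

```bash
cat > c.py <<'E'
from h import *
import sys
s=read_state();print(s["ee_pos"].round(4),s["gripper_width"])
a,d=viewer.snapshot("top");b,_=viewer.snapshot("scene")
out=[]
for n,im in(("top",a),("scene",b)):
    u,v=proj(n,s["ee_pos"]-[0,0,.02])[0].astype(int);u=np.clip(u,70,570);v=np.clip(v,70,410)
    out.append(cv2.resize(im[v-70:v+70,u-70:u+70],(400,400),interpolation=cv2.INTER_CUBIC));print(n,u-70,v-70)
cv2.imwrite(f"pics/{sys.argv[1]}.png",np.hstack(out))
E
python3 c.py c1
```

```text
[0.6021 0.2725 0.0691] 0.08547261141653625
top 135 161
scene 313 250
```

View pics/c1.png

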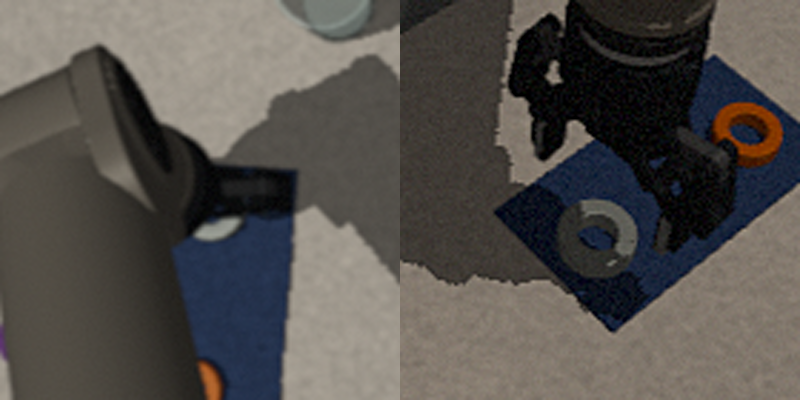

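The close view shows the fingers straddling the collar, which is at (597,237) in the scene half with the pads at (545,130) and (685,215). Descending and gripping.

>>> {"method": "step_arm", "body": {
  "motion": [
    [0,0,0,0,0,1.0,100],
    [0,0,0,0,0.04,1.7,100],
    [0,0,0,0,0.04,1.7,100],
    [0,0,0,0,0.04,1.7,20],
    [0,0,0,0,0.04,1.7,20]
  ]
}}

```text
time_s: 2.8
ee_pos: [0.6035, 0.2733, 0.0281]
orientation: [-0.0, 1.0, 0.001, 0.001]
ft_force: [1.1, 0.1, 0.1]
gripper_width: 0.0592
finger_force: 0.0
```

>>> {"method": "step_arm", "body": {
  "motion": [
    [0,0,0,0,0,0,20],
    [0,0,0,0,0,0,20],
    [0,0,0,0,0,0,20],
    [0,0,0,0,0,0,20],
    [0,0,0,0,0,0,20]
  ]
}}

```text
time_s: 3.3
ee_pos: [0.6039, 0.273, 0.029]
orientation: [0.0, 1.0, 0.001, 0.001]
ft_force: [-0.9, 0.7, 6.0]
gripper_width: 0.0472
finger_force: 60.8
```

>>> {"method": "step_arm", "body": {
  "motion": [
    [0,0,0,0,0,-0.5,20],
    [0,0,0,0,0,-2.0,20],
    [0,0,0,0,0,-4.0,20],
    [0,0,0,0,0,-5.0,20],
    [0,0,0,0,0,-5.0,20]
  ]
}}

```text
time_s: 3.8
ee_pos: [0.6061, 0.2737, 0.1582]
orientation: [0.0, 1.0, 0.003, 0.005]
ft_force: [0.6, 0.1, -1.7]
gripper_width: 0.0473
finger_force: 62.3
```

```bash
python3 c.py c2
```

```text
[0.6061 0.2737 0.1582] 0.04727685169877239
top 124 156
scene 318 221
```

View pics/c2.png

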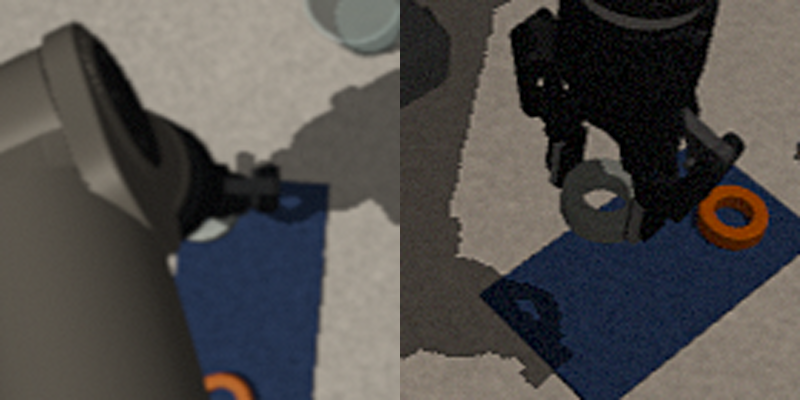

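The collar is gripped and lifted, at (597,200) in the scene half, but it may be tilted. I'll measure that from depth.

```bash
cat > d.py <<'E'
from h import *
import sys
from scipy.optimize import least_squares
def ring(name,R,ri,n="scene",verbose=1):
    s=read_state();im,d=viewer.snapshot(n);P=cloud(n,d)
    best=None
    for x in models.trace(n,name):
        m=x["mask"]&(d>0);q=P[m];q=q[np.linalg.norm(q-s["ee_pos"],axis=1)<.07]
        print(x["confidence"],len(q))
        if len(q)>60 and best is None: best=q
    q=best
    # robust plane of upper face
    rng=np.random.default_rng(0);bi=None
    for _ in range(800):
        a=q[rng.choice(len(q),3,False)];nn=np.cross(a[1]-a[0],a[2]-a[0]);l=np.linalg.norm(nn)
        if l<1e-5: continue
        nn/=l
        if abs(nn[2])<.75: continue
        i=abs((q-a[0])@nn)<.0015
        if bi is None or i.sum()>bi.sum(): bi=i
    f=q[bi];c=f.mean(0);nn=np.linalg.svd(f-c)[2][2];nn*=np.sign(nn[2])
    e1=np.cross([0,1,0],nn);e1/=np.linalg.norm(e1);e2=np.cross(nn,e1)
    w=np.c_[(f-c)@e1,(f-c)@e2]
    g=lambda x:(lambda rr:np.maximum(rr-R,0)+np.maximum(ri-rr,0))(np.hypot(*(w-x).T))
    o=least_squares(g,[0,0]).x
    C=c+o[0]*e1+o[1]*e2
    print(name,len(f),"/",len(q),"normal",nn.round(3),"top centre",C.round(4),"ee",s["ee_pos"].round(4),"diff",(C-s["ee_pos"]).round(4))
if __name__=="__main__": ring(sys.argv[1],*map(float,sys.argv[2:4]))
E
python3 d.py collar .025 .013
```

```text
0.84 523
0.6 8
collar 270 / 523 normal [-0.01   0.008  1.   ] top centre [0.602  0.274  0.1429] ee [0.6028 0.2725 0.1527] diff [-0.0008  0.0015 -0.0098]
```

Flat (the normal is vertical) and centred within 1–2 mm of the TCP. Carrying it to the post.

>>> {"method": "step_arm", "body": {
  "motion": [
    [0,0,0,0,-2,-1.0,20],
    [0,0,0,0.3,-4,-1.0,20],
    [0,0,0,0.6,-6,-1.0,20],
    [0,0,0,0.93,-7.8,-1.0,20],
    [0,0,0,0.93,-9.2,-1.0,20]
  ]
}}

```text
time_s: 4.5
ee_pos: [0.5769, 0.0385, 0.1752]
orientation: [0.001, 1.0, -0.001, -0.002]
ft_force: [0.7, -0.2, -2.3]
gripper_width: 0.0471
finger_force: 62.4
```

>>> {"method": "step_arm", "body": {
  "motion": [
    [0,0,0,0,-1.2,0,20],
    [0,0,0,0,-2.0,0,20],
    [0,0,0,0,-2.1,0,20],
    [0,0,0,0,-2.1,0,20],
    [0,0,0,0,-2.1,0,20]
  ]
}}

```text
time_s: 5.0
ee_pos: [0.5793, -0.0076, 0.1762]
orientation: [-0.001, 1.0, 0.001, -0.001]
ft_force: [-0.2, 0.6, -1.1]
gripper_width: 0.0477
finger_force: 62.4
```

```bash
python3 d.py collar .025 .013; python3 c.py c3
```

```text
0.63 294
0.54 0
collar 137 / 294 normal [ 0.011 -0.008  1.   ] top centre [ 0.578  -0.0054  0.1665] ee [ 0.5793 -0.0076  0.1762] diff [-0.0012  0.0022 -0.0097]
[ 0.5795 -0.0077  0.1766] 0.04739358367625451
top 275 166
scene 213 122
```

View pics/c3.png

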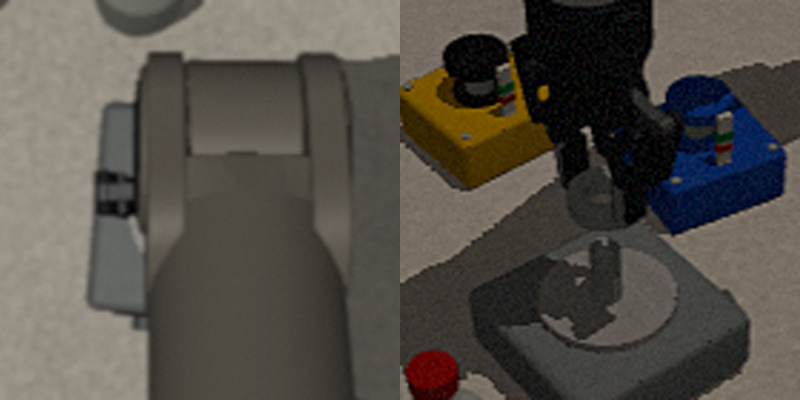

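The collar hangs above the post (tip at about (605,245) in the scene half), y about 2 mm off. I'll correct that and lower onto the tip, watching the force.

>>> {"method": "step_arm", "body": {
  "motion": [
    [0,0,0,0,-0.08,0.4,20],
    [0,0,0,0,-0.08,0.9,20],
    [0,0,0,0,-0.08,1.3,20],
    [0,0,0,0,-0.08,1.6,20],
    [0,0,0,0,-0.08,1.8,20]
  ]
}}

```text
time_s: 5.7
ee_pos: [0.5789, -0.0119, 0.1307]
orientation: [0.0, 1.0, -0.0, -0.001]
ft_force: [0.9, 0.4, -1.4]
gripper_width: 0.0471
finger_force: 62.4
```

>>> {"method": "step_arm", "body": {
  "motion": [
    [0,0,0,0,0,0.3,20],
    [0,0,0,0,0,0.6,20],
    [0,0,0,0,0,0.9,20],
    [0,0,0,0,0,1.2,20],
    [0,0,0,0,0,1.3,20]
  ]
}}

```text
time_s: 6.2
ee_pos: [0.579, -0.0119, 0.0985]
orientation: [0.0, 1.0, 0.0, -0.001]
ft_force: [-0.2, 0.2, -2.0]
gripper_width: 0.0477
finger_force: 62.4
```

>>> {"method": "step_arm", "body": {
  "motion": [
    [0,0,0,0,0,0.06,20],
    [0,0,0,0,0,0.12,20],
    [0,0,0,0,0,0.12,20]
  ]
}}

```text
time_s: 6.5
ee_pos: [0.5797, -0.0119, 0.0966]
orientation: [0.0, 1.0, 0.0, 0.0]
ft_force: [-0.7, 0.4, -1.2]
gripper_width: 0.0473
finger_force: 62.4
```

>>> {"method": "step_arm", "body": {
  "motion": [
    [0,0,0,0,0.04,0.05,20],
    [0,0,0,0,0.04,0.1,20],
    [0,0,0,0,0.04,0.12,20],
    [0,0,0,0,0.04,0.12,20]
  ]
}}

```text
time_s: 6.9
ee_pos: [0.5795, -0.0109, 0.0935]
orientation: [0.0, 1.0, 0.0, -0.0]
ft_force: [0.2, 0.6, -1.3]
gripper_width: 0.0474
finger_force: 62.4
```

>>> {"method": "step_arm", "body": {
  "motion": [
    [0,0,0,0,0,0.03,20],
    [0,0,0,0,0,0.06,20],
    [0,0,0,0,0,0.06,20]
  ]
}}

```text
time_s: 7.2
ee_pos: [0.5797, -0.0109, 0.093]
orientation: [0.0, 1.0, 0.0, 0.0]
ft_force: [-1.7, -0.3, 5.5]
gripper_width: 0.0473
finger_force: 63.1
```

Contact felt (5.5 N). Releasing.

>>> {"method": "step_arm", "body": {
  "motion": [
    [0,0,0,0,0,0,100],
    [0,0,0,0,0,0,100],
    [0,0,0,0,0,0,100],
    [0,0,0,0,0,0,100],
    [0,0,0,0,0,0,100]
  ]
}}

```text
time_s: 7.7
ee_pos: [0.5796, -0.0109, 0.0919]
orientation: [0.0, 1.0, 0.0, -0.0]
ft_force: [-0.2, -0.4, 0.5]
gripper_width: 0.0856
finger_force: 0.0
```

>>> {"method": "step_arm", "body": {
  "motion": [
    [0,0,0,0,0,-0.5,100],
    [0,0,0,0,0,-2,100],
    [0,0,0,0,0,-3.4,100],
    [0,0,0,0,3,-3.4,100],
    [0,0,0,0,5,-3.4,100]
  ]
}}

```text
time_s: 8.2
ee_pos: [0.5812, 0.0883, 0.1801]
orientation: [0.003, 1.0, 0.0, 0.003]
ft_force: [1.1, 2.0, -1.2]
gripper_width: 0.0854
finger_force: 0.0
```

>>> {"method": "step_arm", "body": {
  "motion": [
    [0,0,0,1.0,2,0,100],
    [0,0,0,2.0,4,0,100],
    [0,0,0,3.0,6,0,100],
    [0,0,0,4.4,6.9,0,100],
    [0,0,0,4.4,6.9,0,100]
  ]
}}

```text
time_s: 8.7
ee_pos: [0.4647, 0.2678, 0.1777]
orientation: [-0.005, 1.0, 0.002, -0.001]
ft_force: [-0.9, 0.8, -0.1]
gripper_width: 0.0854
finger_force: 0.0
```

Check the collar, and re-measure the spacer.

```bash
cat > e.py <<'E'
from h import *
exec(open("b.py").read().split("for n in")[0].replace("from h import *",""))
s=read_state();print(s["ee_pos"].round(4))
im,d=viewer.snapshot("scene");P=cloud("scene",d)
for nm,c,zr,ra,ri in(("collar home",(.579,-.01),(.080,.088),.025,.011),("postup",(.579,-.01),(.092,.13),.011,0),("spacer",(.469,.292),(.012,.024),.023,.013)):
    print(nm,*fit(P,c,zr,ra,ri))
cv2.imwrite("pics/e.png",cv2.resize(im[190:320,220:480],None,fx=3,fy=3,interpolation=cv2.INTER_CUBIC))
E
python3 e.py
```

```text
[0.4647 0.2678 0.1777]
collar home 246 [ 0.5779 -0.0103] [ 0.5793 -0.008   0.026 ] [ 0.5828 -0.0039  0.0832]
postup 146 [ 0.579  -0.0085] [ 0.5789 -0.0084  0.0114] [ 0.5815 -0.0055  0.1076]
spacer 295 [0.4686 0.2912] [0.4683 0.2919 0.0236] [0.4701 0.2923 0.017 ]
```

View pics/e.png

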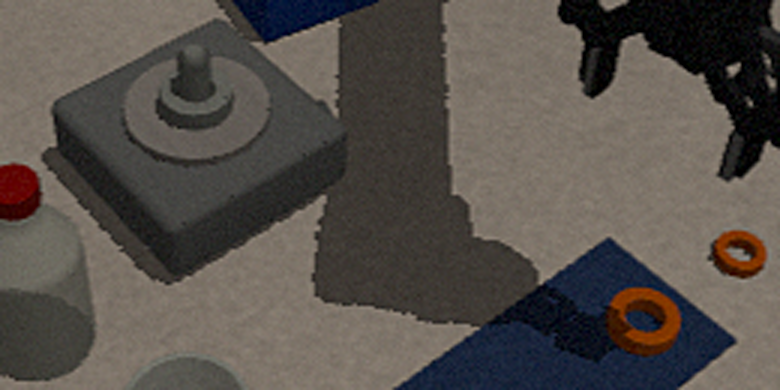

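The collar sits flat at the post (crop (195,100), top at z≈0.083). Now the spacer at (643,320).

>>> {"method": "step_arm", "body": {
  "motion": [
    [0,0,0,-0.17,0.93,1.5,100],
    [0,0,0,-0.17,0.93,3,100],
    [0,0,0,-0.17,0.93,4,100],
    [0,0,0,-0.17,0.93,4,100],
    [0,0,0,-0.17,0.93,4,100]
  ]
}}

```text
time_s: 9.25
ee_pos: [0.4753, 0.2838, 0.0778]
orientation: [0.001, 1.0, -0.0, 0.001]
ft_force: [-0.0, 0.7, 0.0]
gripper_width: 0.0854
finger_force: 0.0
```

>>> {"method": "step_arm", "body": {
  "motion": [
    [0,0,0,0.25,0.29,0.3,100],
    [0,0,0,0.25,0.29,1.0,100],
    [0,0,0,0.25,0.29,1.6,100],
    [0,0,0,0.25,0.29,1.9,100],
    [0,0,0,0.25,0.29,1.9,100]
  ]
}}

```text
time_s: 9.75
ee_pos: [0.4674, 0.2924, 0.0295]
orientation: [-0.0, 1.0, 0.0, -0.0]
ft_force: [-0.4, 0.3, 0.6]
gripper_width: 0.0859
finger_force: 0.0
```

>>> {"method": "step_arm", "body": {
  "motion": [
    [0,0,0,0,0,0,100],
    [0,0,0,0,0,0,20],
    [0,0,0,0,0,0,20],
    [0,0,0,0,0,0,20],
    [0,0,0,0,0,0,20]
  ]
}}

```text
time_s: 10.25
ee_pos: [0.4682, 0.2924, 0.0305]
orientation: [0.0, 1.0, 0.0, 0.0]
ft_force: [0.2, -0.6, 5.2]
gripper_width: 0.0425
finger_force: 60.8
```

>>> {"method": "step_arm", "body": {
  "motion": [
    [0,0,0,0,0,0,20],
    [0,0,0,0,0,0,20],
    [0,0,0,0,0,0,20]
  ]
}}

```text
time_s: 10.55
ee_pos: [0.4682, 0.2924, 0.0305]
orientation: [0.0, 1.0, 0.0, 0.001]
ft_force: [-1.0, -0.4, 4.6]
gripper_width: 0.0425
finger_force: 60.8
```

>>> {"method": "step_arm", "body": {
  "motion": [
    [0,0,0,0,0,-0.5,20],
    [0,0,0,0,0,-2.0,20],
    [0,0,0,0,0,-4.0,20],
    [0,0,0,0,0,-5.8,20],
    [0,0,0,0,0,-5.8,20]
  ]
}}

```text
time_s: 11.05
ee_pos: [0.4716, 0.2946, 0.1822]
orientation: [0.0, 1.0, 0.004, 0.006]
ft_force: [1.0, -0.1, 0.5]
gripper_width: 0.0426
finger_force: 61.1
```

>>> {"method": "step_arm", "body": {
  "motion": [
    [0,0,0,-1.0,-2,0,20],
    [0,0,0,-2.0,-4,0,20],
    [0,0,0,-3,-6,0,20],
    [0,0,0,-4.0,-8.0,0,20],
    [0,0,0,-4.4,-9.4,0,20]
  ]
}}

```text
time_s: 11.55
ee_pos: [0.5749, 0.0647, 0.1747]
orientation: [-0.0, 1.0, 0.0, 0.0]
ft_force: [0.3, 0.1, -0.2]
gripper_width: 0.0428
finger_force: 61.1
```

>>> {"method": "step_arm", "body": {
  "motion": [
    [0,0,0,0,-1,0,20],
    [0,0,0,0,-2,0,20],
    [0,0,0,0,-2.4,0,20],
    [0,0,0,0,-2.4,0,20],
    [0,0,0,0,-2.4,0,20]
  ]
}}

```text
time_s: 12.05
ee_pos: [0.5741, 0.0081, 0.1745]
orientation: [-0.001, 1.0, 0.001, -0.0]
ft_force: [0.1, 1.2, -0.8]
gripper_width: 0.0426
finger_force: 61.1
```

```bash
python3 d.py spacer .023 .013
```

```text
0.75 0
0.53 0
0.49 240
spacer 119 / 240 normal [-0.035  0.01   0.999] top centre [0.5743 0.0097 0.1605] ee [0.5741 0.0081 0.1745] diff [ 0.0002  0.0016 -0.014 ]
```

>>> {"method": "step_arm", "body": {
  "motion": [
    [0,0,0,-0.17,-0.74,0,20],
    [0,0,0,-0.17,-0.74,0,20],
    [0,0,0,-0.17,-0.74,0,20],
    [0,0,0,-0.17,-0.74,0.4,20],
    [0,0,0,-0.17,-0.74,0.8,20]
  ]
}}

```text
time_s: 12.65
ee_pos: [0.5784, -0.0109, 0.1538]
orientation: [-0.001, 1.0, 0.0, 0.0]
ft_force: [-0.1, -0.2, -0.6]
gripper_width: 0.0426
finger_force: 61.1
```

>>> {"method": "step_arm", "body": {
  "motion": [
    [0,0,0,0,0,0.3,20],
    [0,0,0,0,0,0.6,20],
    [0,0,0,0,0,0.9,20],
    [0,0,0,0,0,1.2,20],
    [0,0,0,0,0,1.5,20]
  ]
}}

```text
time_s: 13.15
ee_pos: [0.5785, -0.0123, 0.1164]
orientation: [0.0, 1.0, 0.0, 0.0]
ft_force: [-0.5, 0.4, -0.5]
gripper_width: 0.043
finger_force: 61.1
```

>>> {"method": "step_arm", "body": {
  "motion": [
    [0,0,0,0,0,0.05,20],
    [0,0,0,0,0,0.1,20],
    [0,0,0,0,0,0.1,20]
  ]
}}

```text
time_s: 13.45
ee_pos: [0.5786, -0.0122, 0.1146]
orientation: [0.0, 1.0, 0.0, 0.0]
ft_force: [-0.5, 0.3, -0.2]
gripper_width: 0.0426
finger_force: 61.1
```

>>> {"method": "step_arm", "body": {
  "motion": [
    [0,0,0,0,0.04,0.05,20],
    [0,0,0,0,0.04,0.1,20],
    [0,0,0,0,0.04,0.13,20],
    [0,0,0,0,0.04,0.13,20]
  ]
}}

```text
time_s: 13.85
ee_pos: [0.5784, -0.0112, 0.1112]
orientation: [0.0, 1.0, 0.0, -0.0]
ft_force: [-0.3, 0.6, 0.1]
gripper_width: 0.0427
finger_force: 61.1
```

>>> {"method": "step_arm", "body": {
  "motion": [
    [0,0,0,0,0,0.03,20],
    [0,0,0,0,0,0.04,20],
    [0,0,0,0,0,0.04,20]
  ]
}}

```text
time_s: 14.15
ee_pos: [0.5786, -0.0112, 0.1106]
orientation: [0.0, 1.0, 0.0, 0.0]
ft_force: [-1.1, 0.4, 2.7]
gripper_width: 0.0425
finger_force: 61.4
```

Contact at the expected height. Releasing and rising.

>>> {"method": "step_arm", "body": {
  "motion": [
    [0,0,0,0,0,0,100],
    [0,0,0,0,0,0,100],
    [0,0,0,0,0,0,100],
    [0,0,0,0,0,0,100],
    [0,0,0,0,0,0,100]
  ]
}}

```text
time_s: 14.65
ee_pos: [0.5785, -0.0112, 0.1102]
orientation: [0.0, 1.0, 0.0, -0.0]
ft_force: [-0.0, -0.5, -0.0]
gripper_width: 0.0857
finger_force: 0.0
```

>>> {"method": "step_arm", "body": {
  "motion": [
    [0,0,0,0,0,-0.5,100],
    [0,0,0,0,0,-2,100],
    [0,0,0,0,0,-3.6,100],
    [0,0,0,0,-1.5,-3.6,50],
    [0,0,0,0,-3,-3.6,0]
  ]
}}

```text
time_s: 15.15
ee_pos: [0.58, -0.0858, 0.2032]
orientation: [-0.002, 1.0, 0.0, 0.003]
ft_force: [0.1, 0.1, -1.2]
gripper_width: 0.0593
finger_force: 0.0
```

>>> {"method": "step_arm", "body": {
  "motion": [
    [0,0,0,1,-2,0,0],
    [0,0,0,2,-3.9,0,0],
    [0,0,0,3,-5.5,0,0],
    [0,0,0,3.9,-7.5,0,0],
    [0,0,0,3.9,-7.7,0,0]
  ]
}}

```text
time_s: 15.65
ee_pos: [0.4769, -0.285, 0.2018]
orientation: [0.005, 1.0, -0.002, -0.0]
ft_force: [0.2, -0.4, -0.3]
gripper_width: -0.0002
finger_force: 0.0
```

```bash
cat > f.py <<'E'
from h import *
exec(open("b.py").read().split("for n in")[0].replace("from h import *",""))
s=read_state();print(s["ee_pos"].round(4),s["gripper_width"])
im,d=viewer.snapshot("scene");P=cloud("scene",d)
for nm,c,zr,ra,ri in(("spacer home",(.579,-.01),(.094,.103),.023,.0125),):
    print(nm,*fit(P,c,zr,ra,ri))
cv2.imwrite("pics/f.png",cv2.resize(im[110:310,180:420],None,fx=3,fy=3,interpolation=cv2.INTER_CUBIC))
E
python3 f.py
```

```text
[ 0.4769 -0.285   0.2018] -0.00024785969705558
spacer home 202 [ 0.5773 -0.0113] [ 0.5793 -0.0089  0.0235] [ 0.5822 -0.0044  0.0973]
```

View pics/f.png

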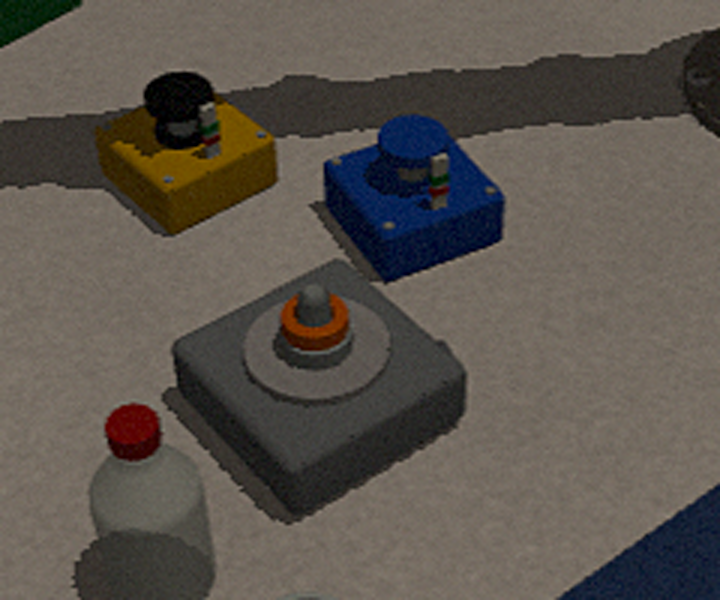

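The spacer is seated on the collar around the post, at crop (315,320). The shut fingers are above the yellow box's button at (180,95). Lowering towards it.

>>> {"method": "step_arm", "body": {
  "motion": [
    [0,0,0,-0.1,0,1,0],
    [0,0,0,-0.1,0,2,0],
    [0,0,0,-0.1,0,2.8,0],
    [0,0,0,-0.1,0,3.1,0],
    [0,0,0,-0.1,0,3.1,0]
  ]
}}

```text
time_s: 16.2
ee_pos: [0.4834, -0.2777, 0.1223]
orientation: [-0.0, 1.0, 0.001, -0.001]
ft_force: [-0.0, -1.5, 0.7]
gripper_width: 0.0003
finger_force: 0.0
```

>>> {"method": "step_arm", "body": {
  "motion": [
    [0,0,0,0,0,0.1,0],
    [0,0,0,0,0,0.1,0]
  ]
}}

```text
time_s: 16.4
ee_pos: [0.4842, -0.2788, 0.1212]
orientation: [-0.0, 1.0, -0.0, 0.001]
ft_force: [0.1, -0.6, 0.3]
gripper_width: -0.0001
finger_force: 0.0
```

>>> {"method": "step_arm", "body": {
  "motion": [
    [0,0,0,0.16,-0.18,0,0],
    [0,0,0,0.16,-0.18,0.2,0],
    [0,0,0,0.16,-0.18,0.4,0],
    [0,0,0,0.16,-0.18,0.6,0],
    [0,0,0,0.16,-0.18,0.6,0]
  ]
}}

```text
time_s: 16.9
ee_pos: [0.4794, -0.2839, 0.1051]
orientation: [0.0, 1.0, -0.0, 0.0]
ft_force: [-0.5, -1.1, 4.5]
gripper_width: -0.0001
finger_force: 2.3
```

>>> {"method": "step_arm", "body": {
  "motion": [
    [0,0,0,0,0,0.1,0],
    [0,0,0,0,0,0.2,0],
    [0,0,0,0,0,0.2,0],
    [0,0,0,0,0,0.2,0]
  ]
}}

```text
time_s: 17.3
ee_pos: [0.4794, -0.2839, 0.1008]
orientation: [0.0, 1.0, -0.0, 0.0]
ft_force: [-1.9, -0.9, 5.9]
gripper_width: 0.0003
finger_force: 3.1
```

```bash
python3 - <<'E'
from h import *
s=read_state();print(s["ee_pos"],s["ft_force"])
im,d=viewer.snapshot("scene");P=cloud("scene",d)
c=np.hypot(P[...,0]-.480,P[...,1]+.283)<.027
m=c&(im.max(2)<70)&(P[...,2]>.06)&(P[...,2]<.093);z=P[m][:,2];print(len(z),np.histogram(z,np.arange(.06,.095,.003)))
u,v=proj("scene",[.48,-.283,.08])[0].astype(int)
cv2.imwrite("pics/g.png",cv2.resize(im[v-40:v+40,u-40:u+40],None,fx=7,fy=7,interpolation=cv2.INTER_CUBIC))
E
```

```text
[ 0.47940332 -0.28385138  0.1008006 ] [-1.86616364 -0.8516398   5.88840033]
216 (array([ 0,  3, 10, 13, 12, 78, 65,  4,  7, 11, 13]), array([0.06 , 0.063, 0.066, 0.069, 0.072, 0.075, 0.078, 0.081, 0.084,
       0.087, 0.09 , 0.093]))
```

View pics/g.png

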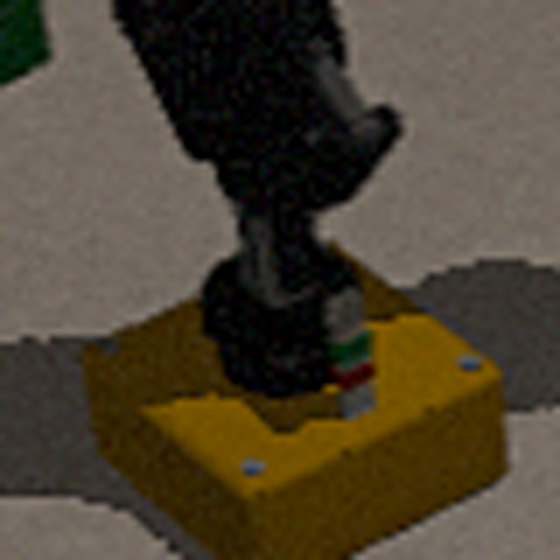

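The fingers press the button, and its top measures about z 0.078, level with the green band at (350,348). I hold it for more than 0.5 s, then hand in.

>>> {"method": "step_arm", "body": {
  "motion": [
    [0,0,0,0,0,0,0],
    [0,0,0,0,0,0,0],
    [0,0,0,0,0,0,0],
    [0,0,0,0,0,0,0],
    [0,0,0,0,0,0,0]
  ]
}}

```text
time_s: 17.85
ee_pos: [0.4794, -0.2839, 0.1009]
orientation: [0.0, 1.0, -0.0, 0.0]
ft_force: [-1.1, -0.4, 6.2]
gripper_width: -0.0003
finger_force: 3.1
```

>>> {"method": "step_arm", "body": {
  "motion": [
    [0,0,0,0,0,0,0],
    [0,0,0,0,0,0,0],
    [0,0,0,0,0,0,0]
  ]
}}

```text
time_s: 18.15
ee_pos: [0.4794, -0.2839, 0.1009]
orientation: [0.0, 1.0, -0.0, 0.0]
ft_force: [-2.4, -1.4, 5.9]
gripper_width: -0.0001
finger_force: 3.1
```

```bash
python3 -c "
from station import r
print(r.finish_job())"
```

```text
the job is handed in; nothing more can be done
None
```

I handed the job in at about 18 s: the collar and spacer are both seated on the post and released, and the fingers hold the palm button about 12 mm down at the green band with about 6 N; no verdict came back.

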